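# Index the tube carousel by one hole

## Task

Bring the red-capped tube in front of the reader by turning the tube carousel one hole: press its yellow plunger knob down with a fingertip, keep it down while you swing the carousel round to the next hole on whichever side is needed, then let the knob come fully back up so that it locks. Do not touch or lift the tubes, and leave the other things on the bench where they are.

Things in the scene. Friction and masses are not known exactly. Their poses are not given: they have to be found in the camera images.
- knob_top (a point): centre of the flat black rubber top (36 mm across, grippy) of the yellow plunger knob (42 mm across). With the knob up it is 125 mm above the bench and is the highest point within 70 mm; it stands 85 mm from the turning axis, on the aluminium disc, and rides round with the disc. A steel finger runs from the knob's stem outwards into a notch (hole) of the fixed black index ring and locks the disc.
- plunger (a joint): how far the knob is pressed down, m: 0 = fully up (locked when at a hole), 0.018 = bottom stop. Spring return, about 6 N to start and 10 N at the bottom. The disc is free to turn once it is pressed deeper than 0.0125; let up between holes, it stays down at 0.0125, riding under the ring; let up within about 2 degrees of a hole it rises and centres itself.
- carousel (a joint): turn of the disc from its first hole, rad, positive anticlockwise seen from above. Holes every 60 degrees (1.047 rad); it starts locked at 0 (within 0.005), end stops at -1.4 and 1.4. Turns with light friction (about 0.06 N m), and stays where it is left. While the knob is held down, the rubber's friction on the fingertip is enough to drag the disc round.
- axis (a point): point on the vertical turning axis of the carousel, 125 mm above the bench. The whole white-walled carousel (324 mm across, rim 76 mm high, fixed to the bench) stands at a different place and heading each time.
- reader_spot (a point): where a tube's centre stands when it is in front of the reader: 85 mm from the axis, 91 mm above the bench, opposite the side where the knob starts. The reader is a grey head on a post just outside the rim, 122 mm high, with an amber window.
- red_tube_mid (a point): centre (half-way up) of the red-capped tube. All tubes are 13 mm in diameter, 85 mm tall, caps 19 mm wide, standing loosely 22 mm deep in sockets on the disc with their tops 133 mm above the bench, 85 mm from the axis. The red one starts one hole to one side or the other of the reader.
- blue_tube_mid (a point): centre of the blue-capped tube, which starts one hole from the reader on the other side from the red one
- green_tube_mid (a point): centre of the green-capped tube, which starts in front of the reader
- white_tube_mid (a point): centre of the white-capped tube, two holes from the reader
- reagent: amber bottle, 60 mm in diameter, 130 mm tall, standing loose on the bench; origin at the centre of its underside
- swab_jar: jar with blue lid, 70 mm in diameter, 90 mm tall, loose; origin at the centre of its underside
- beaker: glass beaker, 64 mm in diameter, 80 mm tall, loose; origin at the centre of its underside
- red_tube: the red-capped tube; origin at the centre of its underside, 48 mm above the bench, z up along the tube
- blue_tube: the blue-capped tube; origin at the centre of its underside, 48 mm above the bench, z up along the tube
- green_tube: the green-capped tube; origin at the centre of its underside, 48 mm above the bench, z up along the tube
- white_tube: the white-capped tube; origin at the centre of its underside, 48 mm above the bench, z up along the tube

How it is judged:
On the way, in this order (a step that is already met when the one before it is completed fails the run):
1. the knob is pressed down far enough to unlock, the disc still at its first hole (value of joint plunger above 0.0115 m and value of joint carousel between -0.15 and 0.15 rad), for 0.05 s.
2. the disc is locked at the next hole, knob up, with the red tube in front of the reader (value of joint plunger below 0.004 m and (value of joint carousel between 1.0172 and 1.0772 rad or value of joint carousel between -1.0772 and -1.0172 rad) and horizontal distance between red_tube_mid and reader_spot below 0.01 m), for 0.2 s.
At the end, for the whole second after the job is handed in: The carousel is at rest, locked one hole from where it began (within 0.03 rad), the knob up to within 4 mm, the red tube's centre within 10 mm of the reader spot seen from above, and all four tubes upright in their sockets (tilt under 0.2 rad) (all of step 2 and angle between each of red_tube_mid, blue_tube_mid, green_tube_mid, white_tube_mid's own z axis and vertical below 0.2 rad and velocity of joint carousel between -0.05 and 0.05 rad/s); the robot touches nothing.
It fails at once if a tube is touched by the robot (over 0.5 N) (contact force between any of red_tube, blue_tube, green_tube, white_tube and the fingers above 0.5 N or contact force between any of red_tube, blue_tube, green_tube, white_tube and the arm above 0.5 N).
It fails at once if a tube is lifted by more than 10 mm (height (world z) of any of red_tube_mid, blue_tube_mid, green_tube_mid, white_tube_mid above 0.101 m).
It fails at once if another thing on the bench is moved by more than 15 mm (distance of any of reagent, swab_jar, beaker from where it was at the start of the episode above 0.015 m).
It also fails if it takes over 38 s, if anything falls off the work surface, if the arm or the gripper's body presses on something with over 40 N, if the wrist force passes 120 N, or if a joint passes its speed limit or range.

## Robot

A 7-joint arm with a two-finger parallel gripper is mounted at the origin on the work surface. World frame = base frame: x ahead of the robot, y to its left, z up, the work surface at z = 0. Lengths are in m, angles in rad, forces in N, time in s.
With the tool pointing down it reaches from about 0.4 to 0.85 m from the base axis. Payload 10.4 kg.
Tool frame: the origin (TCP) lies on the centre line of the jaws, within the pads' length; the fingertips stand 17 mm ahead of it and the grasp point (between the pads) lies 2 mm behind it; z points along the fingers, y is the direction in which the jaws open and shut (so a half turn about z gives the same grasp; the last joint's range is limited). The gripper opens to 87 mm and grips with 3 to 60 N. Pads are 19 mm wide; open, the fingers measure 117 mm over their backs; the gripper's body (75 mm by 190 mm) begins 51 mm behind the grasp point.
Start: joints at [-1.267, 0.332, -0.065, 1.46, 0.022, 1.35, -0.088], TCP at [0.201, 0.592, 0.206] pointing down, gripper open.
Joint ranges: [-2.6, 2.6], [-0.5, 2.12], [-1.47, 1.34], [0.16, 2.42], [-1.27, 4.41], [0.06, 2.06], [-2.6, 2.6]. Speed limits (rad/s): [2.22, 2.22, 2.79, 2.79, 3.14, 3.14, 3.14].

## Interface

Orientations are given as a unit quaternion [x, y, z, w].
In Python, from bench import r gives the robot as it stands.
- The arm moves only by the tool apply_moves, never from a script. Its argument "commands" is a list of rows, each an object with "rot": the turn, a rotation vector about the world's x, y, z in units of 180 degrees (1.0 is 180 degrees), a list of three; "linear": the shift along the world's x, y, z in units of 0.3 m (1.0 is 0.3 m), a list of three; "grip": the closure, from -1 (fully open) to 1 (shut). A call has 1 to 20 rows; each row is the pose to reach, as a shift and turn from the pose commanded when the call began, turning the shorter way round; what a row does not reach only later rows make up. A row lasts 1/10 s, in which the tool goes at most 50 mm and 8.59 degrees, less where a joint would pass 70% of its speed; a pose out of reach is approached as far as the arm can. A call with a number of a shift or a turn outside -1 to 1 is refused whole. A call with a gripper value outside its range is refused whole. The fingers move at their own pace and stop on an object; "newtons" is the grip in N (left out, the last holds). Time passes only in rows, so rows that repeat a pose let the fingers close. It gives the time, the measured TCP pose, the force and the opening at its end, in the units of the state.
- r.read_state(): the state, without advancing time (a new reading comes with each control period).
- r.camera(name): name is "side" or "top"; returns a dict with "frame" (420x560x3 uint8, red, green, blue), "mtx" (3x3 intrinsics, pixels), "extrinsics" (4x4, takes a point from world to camera coordinates). Camera axes: x right, y down, z forward; pixel columns grow to the right and rows downward; lengths in m; the calibration is good to about 2 mm. A picture is of the moment at which its call begins. There is no depth.
- r.close_job(): hands the job in, once; it reports no verdict.
Trained networks look in a picture, given as the dict that the camera call returned (one of the last four; its "shot" number tells which), for a name from the list of things; names that differ only in an ending like _2 or _b are one class to them, and where a whole thing is asked for, a point or a joint stands for the part that bears it (a point fixed in the world has none). Each returns a list of dicts, best first, with "p" (0 to 1); they miss things now and then, are a little off and sometimes report something else, mostly with a low value. They report only what shows in the picture. A call takes as long as a camera call.
- r.search_frame(thing, picture): "bbox" ([left, top, width, height] in pixels, round what is visible of it).
- r.spot_point(thing, picture): "location" ([column, row] in pixels: a listed point, or the origin of a listed thing).
The state is a dict: "time": time; "joint_positions": joint angles; "joint_vel": joint speeds; "joint_torque": joint torques, N m; "ee_pos": TCP position; "eef_rot": TCP orientation; "ft_force": force on the tool from outside, world axes, zero at the start; "torque": the same for the moment, N m; "width": finger opening in m.
Only numpy, scipy, OpenCV 4.12 (cv2) and the standard library are available. Lean on these libraries where they do the work, as an engineer would, in place of code of your own. Each camera call takes 0.05 s, during which the arm holds its last target. There are 200 camera calls.

## Working session

There is one attempt and no reset: what is moved stays moved. The work goes in short steps, Python scripts to look and compute and a tool call to move; the robot and the scene stay as the last step left them, time stands still between calls to the robot, and variables do not carry over. Pictures are saved under pics/ and viewed, about 8 in all and at most 12, crops included, and the job is handed in when it is done.

Besides the shell and the picture viewer there is one more tool, called after ">>>" in YAML: its name, and indented under it one key for each argument. apply_moves: Moves the arm, as the interface text tells. Its arguments: {"type":"object","properties":{"commands":{"type":"array","items":{"type":"object","properties":{"rot":{"type":"array","items":{"type":"number"}},"linear":{"type":"array","items":{"type":"number"}},"grip":{"type":"number"}}}},"newtons":{"type":"number"}},"required":["commands"]}

```bash
ls; mkdir -p pics
cat > h.py <<'E'
import numpy as np, cv2
from bench import r
def proj(c,p):
    q=c["extrinsics"]@np.append(p,1); u=c["mtx"]@q[:3]; return u[:2]/u[2]
def atz(c,uv,z):
    R=c["extrinsics"][:3,:3];t=c["extrinsics"][:3,3];o=-R.T@t
    d=R.T@np.linalg.inv(c["mtx"])@np.array([uv[0],uv[1],1.]); return o+d*(z-o[2])/d[2]
def save(c,n): cv2.imwrite("pics/"+n,c["frame"][:,:,::-1])
E
python3 - <<'E'
from h import *
s=r.read_state();print(s["time"],s["ee_pos"],s["eef_rot"],s["ft_force"],s["width"])
for n in("top","side"):
    c=r.camera(n);save(c,n+"0.png")
    for t,z in(("knob_top",.125),("axis",.125),("reader_spot",.091),("red_tube_mid",.0905),("green_tube_mid",.0905),("blue_tube_mid",.0905),("white_tube_mid",.0905),("reagent",0),("swab_jar",0),("beaker",0)):
        for d in r.spot_point(t,c)[:2]: print(n,t,round(d["p"],2),np.round(d["location"],1),atz(c,d["location"],z).round(4))
E
```

```text
pics
0.0 [0.20053334 0.59151983 0.20543689] [ 1.62683946e-01  9.86677968e-01 -7.15903949e-04 -9.25742006e-05] [ 0.11400223 -0.6656512  -0.51471787] 0.08711127820972334
top knob_top 0.72 [214.7 209.4] [0.5133 0.102  0.125 ]
top axis 0.8 [229.4 174.8] [0.6021 0.0702 0.125 ]
top reader_spot 0.97 [247. 149.] [0.6811 0.0316 0.091 ]
top reader_spot 0.67 [422.3 198. ] [ 0.5644 -0.4171  0.091 ]
top red_tube_mid 0.44 [213.7 154.3] [0.6646 0.117  0.0905]
top green_tube_mid 0.41 [244. 157.] [0.6596 0.0385 0.0905]
top green_tube_mid 0.22 [230.5 176.8] [0.606  0.0708 0.0905]
top blue_tube_mid 0.6 [264.8 178. ] [ 0.6053 -0.017   0.0905]
top white_tube_mid 0.65 [197.3 187.7] [0.5749 0.1539 0.0905]
top reagent 0.86 [119.  191.7] [0.5788 0.3818 0.    ]
top swab_jar 0.7 [440.2 247.4] [ 0.452 -0.486  0.   ]
top swab_jar 0.6 [242.5 154. ] [0.6953 0.0501 0.    ]
top beaker 0.94 [422.7 196.8] [ 0.5884 -0.4433  0.    ]
side knob_top 0.75 [264.4 163.2] [0.5106 0.0889 0.125 ]
side axis 0.85 [297.2 163.2] [0.599  0.0644 0.125 ]
side reader_spot 0.86 [326.  171.9] [0.679  0.0437 0.091 ]
side red_tube_mid 0.56 [296.2 159.6] [0.6119 0.1182 0.0905]
side green_tube_mid 0.39 [326.3 172.5] [0.6792 0.0415 0.0905]
side green_tube_mid 0.36 [324.4 183.8] [ 0.6592 -0.0009  0.0905]
side blue_tube_mid 0.55 [295.7 163.9] [0.6053 0.1003 0.0905]
side blue_tube_mid 0.45 [304.4 193.6] [ 0.5946 -0.0228  0.0905]
side white_tube_mid 0.43 [283.6 153.7] [0.5831 0.154  0.0905]
side reagent 0.84 [267.8 132.3] [0.5862 0.3854 0.    ]
side reagent 0.31 [311.8 169.9] [0.6761 0.1575 0.    ]
side swab_jar 0.69 [302.5 389.5] [ 0.4529 -0.4875  0.    ]
side beaker 0.74 [357.  351.9] [ 0.5928 -0.4413  0.    ]
```

Run:
```python
import cv2,numpy as np
a=cv2.imread("pics/top0.png")[110:260,130:330];b=cv2.imread("pics/side0.png")[100:250,200:400]
cv2.imwrite("pics/crop0.png",np.vstack([cv2.resize(x,None,fx=4 if 0 else 3,fy=3,interpolation=2)[:300+0 or None] if 0 else cv2.resize(x,(400*2//2*1,300)) for x in(a,b)]))
cv2.imwrite("pics/crop0.png",np.hstack([cv2.resize(x,(400,300),interpolation=cv2.INTER_CUBIC) for x in(a,b)]))
```

```text
(no output)
```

View pics/crop0.png

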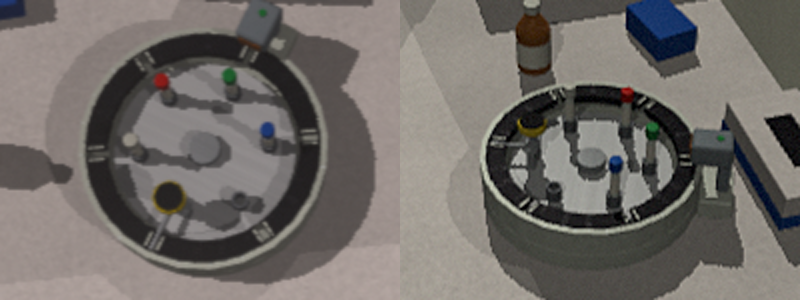

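View pics/top0.png

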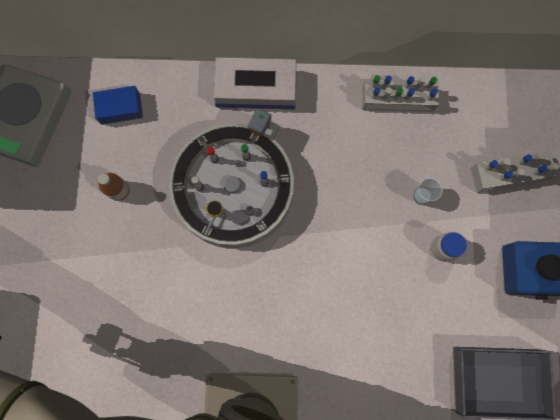

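The top view shows the reader at about (260,122), red at (211,151) anticlockwise of it, green at (245,148), blue at (264,175) and the knob at (214,208). So the carousel has to turn clockwise, −60°. Next I'll fit its pose from all of these.

```bash
cat >> h.py <<'E'
from scipy.optimize import least_squares
def seg(c,lo,hi,near,rad=14):
    hsv=cv2.cvtColor(c["frame"],cv2.COLOR_RGB2HSV);m=cv2.inRange(hsv,lo,hi)
    k=np.zeros_like(m);cv2.circle(k,tuple(int(round(v)) for v in near),rad,255,-1);m&=k
    y,x=np.nonzero(m);return (np.array([x.mean(),y.mean()]),len(x)) if len(x)>3 else (None,len(x))
COL={"red":((0,130,70),(8,255,255)),"green":((45,90,40),(85,255,255)),"blue":((105,120,60),(130,255,255)),"knob":((18,120,60),(35,255,255))}
E
python3 - <<'E'
from h import *
off={"knob":(0,.120),"red":(np.pi+np.pi/3,.126),"green":(np.pi,.126),"blue":(np.pi-np.pi/3,.126)}
obs=[]
g=[.602,.070,np.arctan2(.035,-.085)]
P=lambda q,a,z:np.array([q[0]+.085*np.cos(q[2]+a),q[1]+.085*np.sin(q[2]+a),z])
for n in("top","side"):
    c=r.camera(n)
    for k,(a,z) in off.items():
        uv,N=seg(c,*COL[k],proj(c,P(g,a,z)));print(n,k,uv,N,proj(c,P(g,a,z)).round(1))
        if uv is not None: obs.append((c,k,a,z,uv,1))
    for t,z in(("knob_top",.125),("axis",.125),("reader_spot",.091)):
        d=r.spot_point(t,c)[0];obs.append((c,t,0 if t!="reader_spot" else np.pi,z,np.array(d["location"]),.4))
def pt(q,o): return np.array([q[0],q[1],.125]) if o[1]=="axis" else P(q,o[2],o[3])
f=lambda q:np.concatenate([w[5]*(proj(w[0],pt(q,w))-w[4]) for w in obs])
s=least_squares(f,g,loss="soft_l1");q=s.x
print(q,[(o[1],(proj(o[0],pt(q,o))-o[4]).round(1)) for o in obs])
print("knob",P(q,0,.125),"end",P(q,-np.pi/3,.125),"white",P(q,-np.pi/3,.1))
E
```

```text
top knob [215.01886792 211.11320755] 53 [215.  205.8]
top red [210.22222222 150.15555556] 45 [210.1 148.3]
top green [244.21052632 147.52631579] 38 [243.8 144.9]
top blue [263.27027027 174.59459459] 37 [263.4 171.3]
side knob [265.41818182 164.38181818] 55 [267.8 160.7]
side red [313.25 145.4 ] 20 [315. 146.]
side green [325.78571429 164.4047619 ] 42 [328.1 163.9]
side blue [307.44 179.92] 25 [310.5 180.8]
[0.59522616 0.06958446 2.74530111] [('knob', array([-0.1, -2.7])), ('red', array([0.1, 0.6])), ('green', array([-0.2,  0. ])), ('blue', array([ 0.2, -0.5])), ('knob_top', array([1.8, 1.2])), ('axis', array([-2.5,  0.6])), ('reader_spot', array([-1.8,  0.2])), ('knob', array([ 0.1, -3.3])), ('red', array([-0.3,  1.2])), ('green', array([0. , 0.1])), ('blue', array([0.5, 1.5])), ('knob_top', array([ -35.7, -231.7])), ('axis', array([-3.8,  1.3])), ('reader_spot', array([-0.4,  1.3]))]
knob [0.51681376 0.10239445 0.125     ] end [0.58443425 0.15389658 0.125     ] white [0.58443425 0.15389658 0.1       ]
```

>>> apply_moves:
  commands:
    - {"linear":[0.09,-0.135,0],"rot":[0,0,0],"grip":1}
    - {"linear":[0.18,-0.27,0],"rot":[0,0,0],"grip":1}
    - {"linear":[0.27,-0.41,0],"rot":[0,0,0],"grip":1}
    - {"linear":[0.36,-0.54,0],"rot":[0,0,0],"grip":1}
    - {"linear":[0.45,-0.68,0],"rot":[0,0,0],"grip":1}
    - {"linear":[0.527,-0.815,0],"rot":[0,0,0],"grip":1}
    - {"linear":[0.527,-0.815,0],"rot":[0,0,0],"grip":1}
    - {"linear":[0.527,-0.815,0],"rot":[0,0,0],"grip":1}
  newtons: 20

```text
time: 2.3
ee_pos: [0.3592, 0.3469, 0.2066]
eef_rot: [0.164, 0.986, 0.0, 0.0]
ft_force: [-0.5, 0.6, -0.6]
width: 0.0313
```

>>> apply_moves:
  commands:
    - {"linear":[0.09,-0.135,0],"rot":[0,0,0],"grip":1}
    - {"linear":[0.18,-0.27,0],"rot":[0,0,0],"grip":1}
    - {"linear":[0.27,-0.41,0],"rot":[0,0,0],"grip":1}
    - {"linear":[0.36,-0.54,0],"rot":[0,0,0],"grip":1}
    - {"linear":[0.45,-0.68,0],"rot":[0,0,0],"grip":1}
    - {"linear":[0.527,-0.815,0],"rot":[0,0,0],"grip":1}
    - {"linear":[0.527,-0.815,-0.12],"rot":[0,0,0],"grip":1}
    - {"linear":[0.527,-0.815,-0.12],"rot":[0,0,0],"grip":1}
    - {"linear":[0.527,-0.815,-0.12],"rot":[0,0,0],"grip":1}

```text
time: 3.2
ee_pos: [0.516, 0.105, 0.1702]
eef_rot: [0.161, 0.987, -0.0, -0.001]
ft_force: [-0.1, 0.8, 0.4]
width: 0.0005
```

Run:
```python
from h import *
s=r.read_state();print(s["time"],s["ee_pos"],s["eef_rot"],s["ft_force"],s["width"],s["joint_positions"])
im=[]
p=np.array(s["ee_pos"]);tip=p-[0,0,.017]
for n in("side","top"):
    c=r.camera(n);f=c["frame"][:,:,::-1].copy();k=np.array([.517,.1024,.125])
    for d in r.spot_point("knob_top",c)[:1]:print(n,d["p"],d["location"],proj(c,k),"tip",proj(c,tip))
    a,b=proj(c,k).astype(int);im.append(cv2.resize(f[b-75:b+75,a-100:a+100],(800//2,300),interpolation=2))
cv2.imwrite("pics/hov.png",np.hstack(im))
```

```text
3.2 [0.51603187 0.10501253 0.17024292] [ 1.61169692e-01  9.86926313e-01 -2.32889218e-04 -8.54040246e-04] [-0.06596708  0.76367633  0.41623932] 0.0005463304685193924 [-0.63309283  0.13752601  0.3789003   1.78753147 -0.05414825  1.2283958
  1.00788833]
side 0.62 [266.1, 162.8] [265.5241501 159.7301206] tip [264.54737837 151.43860477]
```

View pics/hov.png

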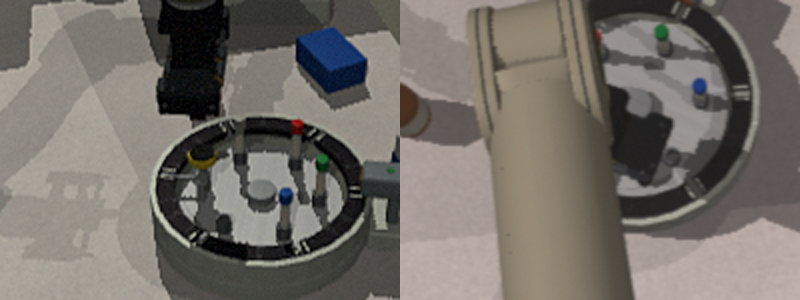

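Run:
```python
from h import *
c=r.camera("side");f=c["frame"][:,:,::-1]
g=cv2.resize(f[100:190,220:320],(800,600*90*8//600//1*1),interpolation=cv2.INTER_CUBIC)[:600]
g=cv2.resize(f[115:185,220:320],(800,560),interpolation=cv2.INTER_CUBIC)
g=cv2.convertScaleAbs(g,alpha=1.8,beta=20)
cv2.imwrite("pics/z.png",g)
```

```text
(no output)
```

View pics/z.png

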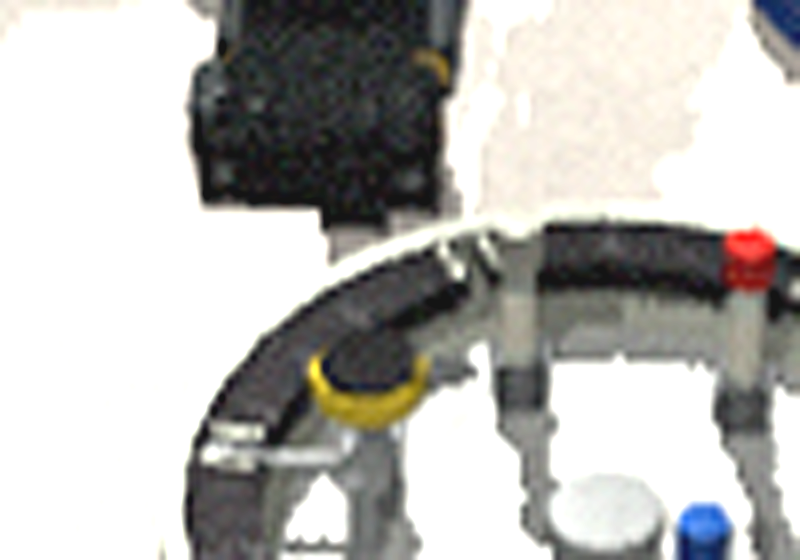

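Enhanced side crop: the knob's black top is centred at about (265.9,160.2), against (265.5,159.7) predicted by the fit, and the closed fingers are directly above it. I'll press now.

>>> apply_moves:
  commands:
    - {"linear":[0,0,-0.05],"rot":[0,0,0],"grip":1}
    - {"linear":[0,0,-0.08],"rot":[0,0,0],"grip":1}
    - {"linear":[0,0,-0.1],"rot":[0,0,0],"grip":1}
    - {"linear":[0,0,-0.12],"rot":[0,0,0],"grip":1}
    - {"linear":[0,0,-0.135],"rot":[0,0,0],"grip":1}
    - {"linear":[0,0,-0.143],"rot":[0,0,0],"grip":1}
    - {"linear":[0,0,-0.148],"rot":[0,0,0],"grip":1}
    - {"linear":[0,0,-0.148],"rot":[0,0,0],"grip":1}
    - {"linear":[0,0,-0.148],"rot":[0,0,0],"grip":1}

```text
time: 4.35
ee_pos: [0.517, 0.103, 0.1261]
eef_rot: [0.163, 0.987, 0.0, 0.0]
ft_force: [0.8, 0.2, 0.6]
width: 0.0004
```

Run:
```python
from h import *
s=r.read_state();print(s["ee_pos"],s["ft_force"],s["torque"],s["joint_torque"])
c=r.camera("side");f=c["frame"][:,:,::-1]
print(proj(c,np.array(s["ee_pos"])-[0,0,.017]))
g=cv2.resize(f[115:185,220:320],(800,560),interpolation=cv2.INTER_CUBIC)
cv2.imwrite("pics/z2.png",cv2.convertScaleAbs(g,alpha=1.8,beta=20))
```

```text
[0.51697931 0.1029818  0.12610902] [0.802866   0.2284245  0.55191556] [-0.02968494 -0.01256782  0.0079934 ] [-6.76919881e-03 -4.47740650e+01  2.96001837e+00 -3.59756541e+01
  3.77299279e-03  7.93768954e-02  1.68216382e-03]
[265.70179456 163.85229519]
```

View pics/z2.png

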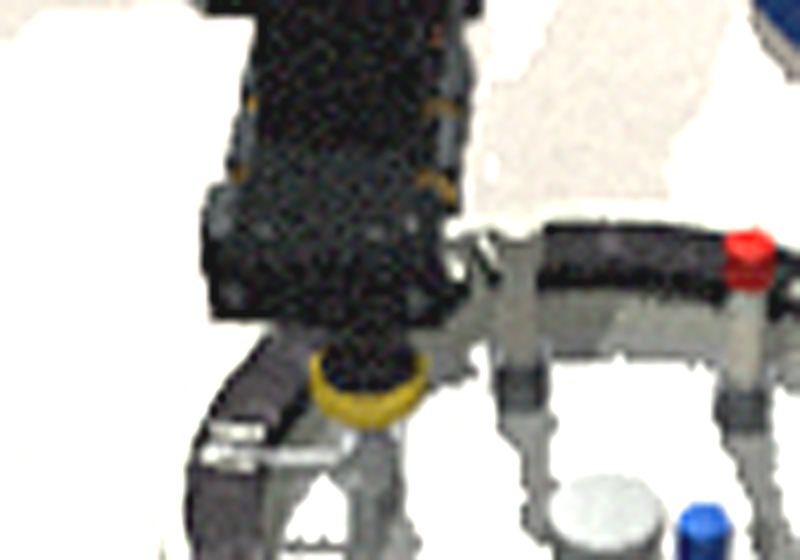

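Run:
```python
from h import *
from scipy.spatial.transform import Rotation as R
s=r.read_state();c=r.camera("side");p=np.array(s["ee_pos"]);Q=R.from_quat(s["eef_rot"])
cp=lambda v:((proj(c,p+Q.apply(v))-[220,115])*8).round()
E=c["extrinsics"];print("cam at",-E[:3,:3].T@E[:3,3],"ft",s["ft_force"])
for sy in(-1,1):
  for sx in(-1,1): print(sx,sy,"body",cp([sx*.0375,sy*.095,-.053]),"bodyB",cp([sx*.095,sy*.0375,-.053]),"tip",cp([sx*.0095,sy*.015,.017]))
k=np.array([.517,.1024,.125]);print([(((proj(c,k+d)-[220,115])*8).round()) for d in np.array([[0,-.018,0],[0,.018,0],[0,-.021,-.005],[0,-.018,-.017]])])
f=c["frame"][:,:,::-1]
g=cv2.resize(f[140:180,240:294],(810,600),interpolation=cv2.INTER_CUBIC)[:,:800]
g=cv2.LUT(g,(255*(np.arange(256)/255)**.45).astype(np.uint8))
cv2.imwrite("pics/z3.png",g)
```

```text
cam at [ 0.34194285 -0.78684449  0.90493662] ft [ 0.22383241 -0.23744238  0.38354023]
-1 -1 body [444. 427.] bodyB [631. 317.] tip [388. 420.]
1 -1 body [212. 418.] bodyB [ 63. 297.] tip [335. 418.]
-1 1 body [487.  72.] bodyB [640. 177.] tip [396. 364.]
1 1 body [279.  66.] bodyB [ 97. 158.] tip [343. 362.]
[array([376., 391.]), array([353., 326.]), array([378., 407.]), array([378., 427.])]
```

View pics/z3.png

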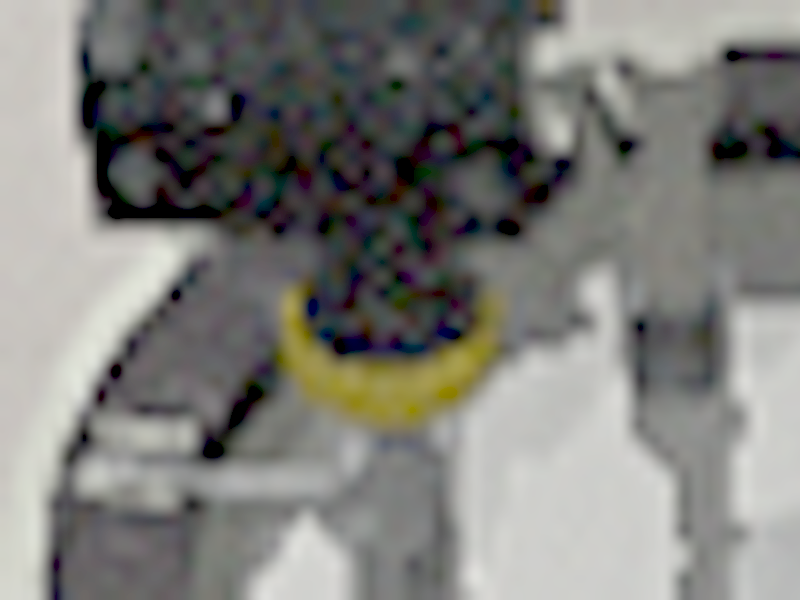

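No contact force yet and the knob hasn't moved: the tips look just at the knob's top. I'll go down slowly, watching the force.

>>> apply_moves:
  commands:
    - {"linear":[0,0,-0.007],"rot":[0,0,0],"grip":1}
    - {"linear":[0,0,-0.013],"rot":[0,0,0],"grip":1}
    - {"linear":[0,0,-0.013],"rot":[0,0,0],"grip":1}

```text
time: 4.75
ee_pos: [0.5166, 0.1029, 0.1217]
eef_rot: [0.163, 0.987, -0.0, -0.0]
ft_force: [0.3, 0.5, 0.1]
width: 0.0003
```

>>> apply_moves:
  commands:
    - {"linear":[0,0,-0.007],"rot":[0,0,0],"grip":1}
    - {"linear":[0,0,-0.013],"rot":[0,0,0],"grip":1}
    - {"linear":[0,0,-0.013],"rot":[0,0,0],"grip":1}

```text
time: 5.05
ee_pos: [0.5167, 0.1029, 0.1178]
eef_rot: [0.163, 0.987, -0.0, -0.0]
ft_force: [-0.5, 0.3, -0.3]
width: 0.0003
```

Run:
```python
from h import *
im=[]
for n in("side","top"):
    c=r.camera(n);f=c["frame"][:,:,::-1];a,b=proj(c,np.array([.517,.1029,.125])).astype(int)
    print(n,seg(c,*COL["knob"],(a,b),25))
    im.append(cv2.resize(f[b-40:b+35,a-25:a+25] if n=="side" else f[b-40:b+35,a-25:a+25],(400,600),interpolation=cv2.INTER_CUBIC))
g=np.hstack(im);cv2.imwrite("pics/z4.png",cv2.LUT(g,(255*(np.arange(256)/255)**.5).astype(np.uint8)))
```

```text
side (array([265.53846154, 163.19230769]), 52)
top (None, 0)
```

View pics/z4.png

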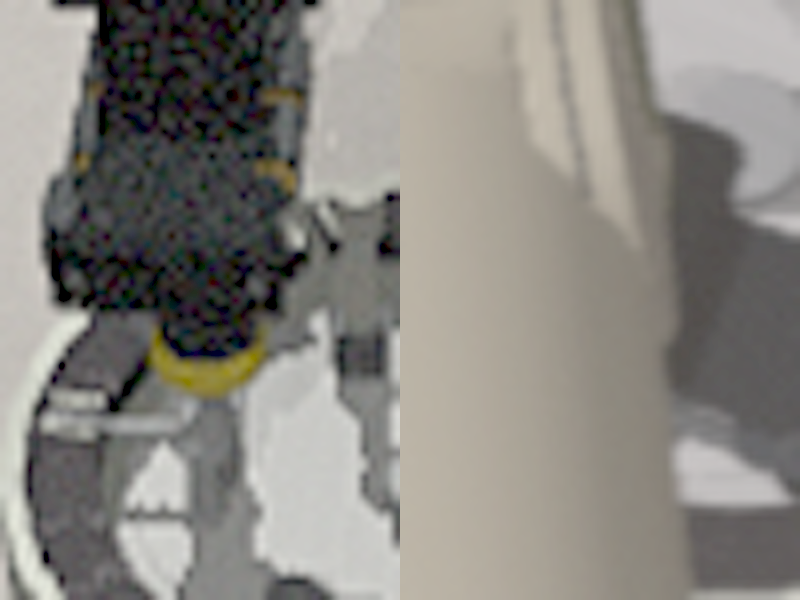

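Run:
```python
from h import *
s=r.read_state();c=r.camera("side");f=c["frame"][:,:,::-1]
h=cv2.imread("pics/hov.png")[70:190,140:260]
# hov native offset: k proj int (265,159) -> crop origin (165,84), 2x
g=cv2.resize(h,(600,600),interpolation=cv2.INTER_CUBIC)
# predicted tip box for TCP (.516,.105,.1702)
from scipy.spatial.transform import Rotation as R
Q=R.from_quat(s["eef_rot"]);p=np.array([.516,.105,.1702])
for z in(.017,0,-.017):
  q=np.array([(((proj(c,p+Q.apply([a,b,z]))-[165,84])*2-[140,70])*5) for a,b in((.0095,.015),(.0095,-.015),(-.0095,-.015),(-.0095,.015))]).astype(int)
  cv2.polylines(g,[q],True,(0,255,0) if z>0 else (255,0,255),1)
cv2.imwrite("pics/z5.png",g)
```

```text
(no output)
```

View pics/z5.png

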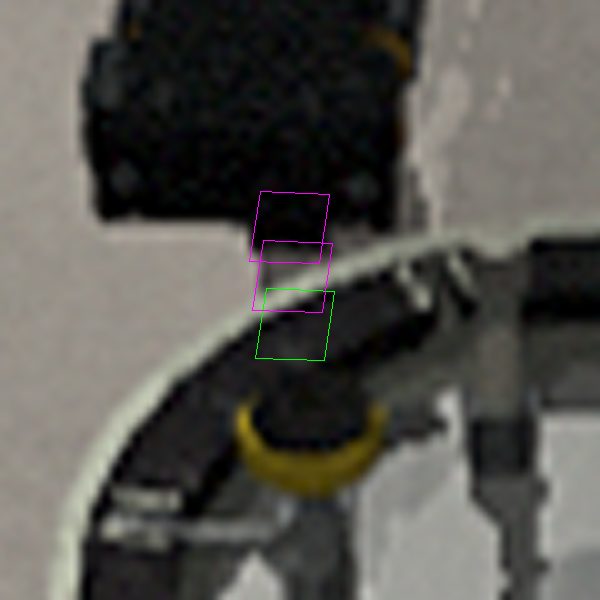

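>>> apply_moves:
  commands:
    - {"linear":[0,0,-0.007],"rot":[0,0,0],"grip":1}
    - {"linear":[0,0,-0.013],"rot":[0,0,0],"grip":1}
    - {"linear":[0,0,-0.013],"rot":[0,0,0],"grip":1}

```text
time: 5.5
ee_pos: [0.5166, 0.1029, 0.1138]
eef_rot: [0.163, 0.987, -0.0, -0.0]
ft_force: [-0.4, -0.2, 0.3]
width: 0.0002
```

>>> apply_moves:
  commands:
    - {"linear":[0,0,-0.007],"rot":[0,0,0],"grip":1}
    - {"linear":[0,0,-0.013],"rot":[0,0,0],"grip":1}
    - {"linear":[0,0,-0.013],"rot":[0,0,0],"grip":1}

```text
time: 5.8
ee_pos: [0.5166, 0.1029, 0.1099]
eef_rot: [0.163, 0.987, -0.0, -0.0]
ft_force: [-0.6, -0.0, 0.1]
width: 0.0006
```

>>> apply_moves:
  commands:
    - {"linear":[0,0,-0.007],"rot":[0,0,0],"grip":1}
    - {"linear":[0,0,-0.013],"rot":[0,0,0],"grip":1}
    - {"linear":[0,0,-0.013],"rot":[0,0,0],"grip":1}

```text
time: 6.1
ee_pos: [0.517, 0.1031, 0.1066]
eef_rot: [0.163, 0.987, 0.0, 0.0]
ft_force: [-1.9, 0.3, 5.8]
width: 0.0005
```

Run:
```python
from h import *
s=r.read_state();print(s["ee_pos"],s["ft_force"])
c=r.camera("side");f=c["frame"][:,:,::-1]
print(seg(c,*COL["knob"],(265,162),25))
cv2.imwrite("pics/side_raw2.png",f)
g=cv2.resize(f[125:185,235:315],(800,600),interpolation=cv2.INTER_CUBIC)
cv2.imwrite("pics/z6.png",cv2.LUT(g,(255*(np.arange(256)/255)**.5).astype(np.uint8)))
```

```text
[0.51697544 0.10309887 0.10660133] [-1.91812235  0.27127363  5.8356603 ]
(array([265.95454545, 164.5       ]), 44)
```

View pics/z6.png

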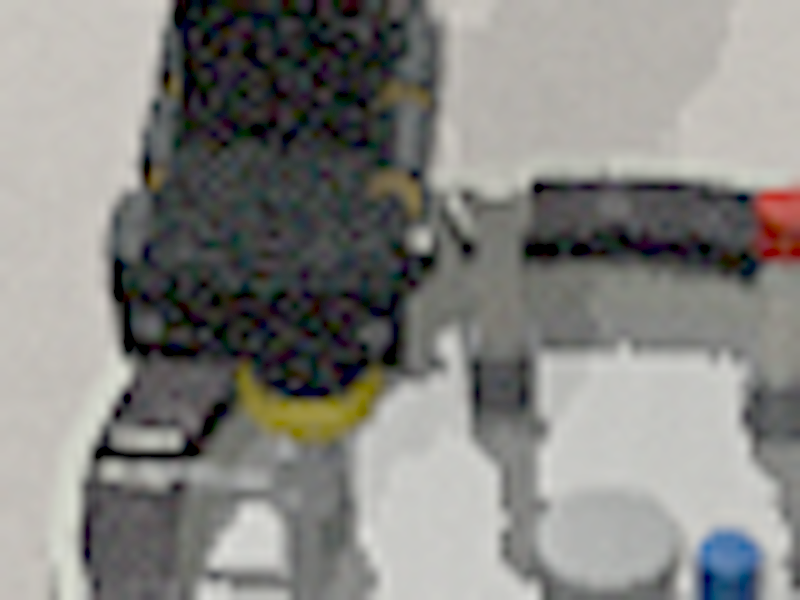

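Contact now (5.8 N) and the knob has dipped slightly, so the closed tips sit higher than nominal. That leaves less body clearance over the white tube. I'll lift, turn the tool +56° so the body's long side stays clear of it, then press.

>>> apply_moves:
  commands:
    - {"linear":[0,0,0.07],"rot":[0,0,0],"grip":1}
    - {"linear":[0,0,0.07],"rot":[0,0,0.045],"grip":1}
    - {"linear":[0,0,0.07],"rot":[0,0,0.09],"grip":1}
    - {"linear":[0,0,0.07],"rot":[0,0,0.135],"grip":1}
    - {"linear":[0,0,0.07],"rot":[0,0,0.18],"grip":1}
    - {"linear":[0,0,0.07],"rot":[0,0,0.225],"grip":1}
    - {"linear":[0,0,0.07],"rot":[0,0,0.27],"grip":1}
    - {"linear":[0,0,0.07],"rot":[0,0,0.31],"grip":1}
    - {"linear":[0,0,0.07],"rot":[0,0,0.31],"grip":1}
    - {"linear":[0,0,0.04],"rot":[0,0,0.31],"grip":1}
    - {"linear":[0,0,0.02],"rot":[0,0,0.31],"grip":1}
    - {"linear":[0,0,0.01],"rot":[0,0,0.31],"grip":1}
    - {"linear":[0,0,-0.01],"rot":[0,0,0.31],"grip":1}
    - {"linear":[0,0,-0.02],"rot":[0,0,0.31],"grip":1}
    - {"linear":[0,0,-0.02],"rot":[0,0,0.31],"grip":1}

```text
time: 7.65
ee_pos: [0.5167, 0.1033, 0.1003]
eef_rot: [-0.317, 0.948, 0.0, -0.0]
ft_force: [-3.5, 0.2, 7.5]
width: 0.0005
```

Run:
```python
from h import *
s=r.read_state();print(s["ee_pos"],s["ft_force"],s["torque"],s["joint_positions"])
c=r.camera("side");print(seg(c,*COL["knob"],(265,162),25))
cv2.imwrite("pics/side_raw3.png",c["frame"][:,:,::-1])
```

```text
[0.51666392 0.10327887 0.10033388] [-3.54111102  0.2368463   7.46409619] [ 0.20132263  0.85585262 -0.02587954] [-0.54038451  0.20479889  0.28699137  1.86422596 -0.06578882  1.0820159
  1.98884693]
(array([265.37037037, 166.35185185]), 54)
```

>>> apply_moves:
  commands:
    - {"linear":[0,0,-0.012],"rot":[0,0,0],"grip":1}
    - {"linear":[0,0,-0.024],"rot":[0,0,0],"grip":1}
    - {"linear":[0,0,-0.034],"rot":[0,0,0],"grip":1}
    - {"linear":[0,0,-0.034],"rot":[0,0,0],"grip":1}
    - {"linear":[0,0,-0.034],"rot":[0,0,0],"grip":1}

```text
time: 8.2
ee_pos: [0.5171, 0.1039, 0.0911]
eef_rot: [-0.318, 0.948, 0.001, 0.001]
ft_force: [-4.2, 1.5, 11.0]
width: 0.0003
```

Run:
```python
from h import *
s=r.read_state();print(s["ee_pos"],s["ft_force"],s["torque"])
c=r.camera("side");print(seg(c,*COL["knob"],(265,165),25))
cv2.imwrite("pics/side_raw4.png",c["frame"][:,:,::-1])
ax=np.array([.5952,.0696]);p=np.array([.5167,.103])
for k in range(1,13):
    a=np.radians(-5*k);R=np.array([[np.cos(a),-np.sin(a)],[np.sin(a),np.cos(a)]])
    print(k,((ax+R@(p-ax)-p)/.3).round(3),round(-5*k/180,3))
```

```text
[0.51707046 0.10394909 0.09106766] [-4.23247463  1.54343331 11.04187712] [0.45588561 0.9820783  0.00457039]
(array([265.67272727, 169.25454545]), 55)
1 [0.011 0.022] -0.028
2 [0.023 0.044] -0.056
3 [0.038 0.064] -0.083
4 [0.054 0.083] -0.111
5 [0.072 0.1  ] -0.139
6 [0.091 0.116] -0.167
7 [0.111 0.13 ] -0.194
8 [0.133 0.142] -0.222
9 [0.155 0.152] -0.25
10 [0.179 0.161] -0.278
11 [0.203 0.167] -0.306
12 [0.227 0.171] -0.333
```

The knob is down about 16 mm at 11 N. I'll swing clockwise the first 30° and check.

>>> apply_moves:
  commands:
    - {"linear":[0.005,0.011,-0.002],"rot":[0,0,-0.014],"grip":1}
    - {"linear":[0.011,0.022,-0.002],"rot":[0,0,-0.028],"grip":1}
    - {"linear":[0.023,0.044,-0.002],"rot":[0,0,-0.056],"grip":1}
    - {"linear":[0.038,0.064,-0.002],"rot":[0,0,-0.083],"grip":1}
    - {"linear":[0.054,0.083,-0.002],"rot":[0,0,-0.111],"grip":1}
    - {"linear":[0.072,0.1,-0.002],"rot":[0,0,-0.139],"grip":1}
    - {"linear":[0.091,0.116,-0.002],"rot":[0,0,-0.167],"grip":1}
    - {"linear":[0.091,0.116,-0.002],"rot":[0,0,-0.167],"grip":1}

```text
time: 9.05
ee_pos: [0.5459, 0.1397, 0.0911]
eef_rot: [-0.06, 0.998, 0.001, 0.002]
ft_force: [-1.7, 2.8, 11.8]
width: 0.0006
```

Run:
```python
from h import *
s=r.read_state();print(s["ee_pos"],s["ft_force"],s["torque"])
g=[.5952,.0696,2.7453]
P=lambda q,a,z:np.array([q[0]+.085*np.cos(q[2]+a),q[1]+.085*np.sin(q[2]+a),z])
for n in("side","top"):
  c=r.camera(n)
  for k,a,z in(("knob",0,.104),("red",np.pi*4/3,.126),("green",np.pi,.126),("blue",np.pi*2/3,.126)):
    u,N=seg(c,*COL[k],proj(c,P(g,a-np.pi/6,z)),16)
    if u is not None:
        w=atz(c,u,z);print(n,k,N,w.round(3),"turn",np.degrees(np.arctan2(w[1]-g[1],w[0]-g[0])-g[2]-a).round(1)%360-360)
  cv2.imwrite(f"pics/{n}_mid.png",c["frame"][:,:,::-1])
```

```text
[0.5458549  0.13966923 0.09106557] [-1.69724073  2.81772673 11.84545974] [0.60330545 0.32842918 0.012491  ]
side knob 47 [0.542 0.119 0.104] turn -20.30000000000001
side red 24 [0.686 0.075 0.126] turn -33.89999999999998
side green 34 [ 0.637 -0.003  0.126] turn -37.39999999999998
side blue 11 [ 0.555 -0.001  0.126] turn -37.10000000000002
top red 44 [0.684 0.069 0.126] turn -37.89999999999998
top green 41 [ 0.635 -0.005  0.126] turn -39.10000000000002
top blue 32 [ 0.551 -0.005  0.126] turn -38.0
```

```bash
cat > turn.py <<'E'
from h import *
# rigid fit of cap positions against start (top camera)
C0={"red":(210.22,150.16),"green":(244.21,147.53),"blue":(263.27,174.59)}
def turn(guess_deg,c=None):
    c=c or r.camera("top");q=np.array([.5952,.0696]);A=[];B=[]
    for k,u0 in C0.items():
        a=atz(c,u0,.126)[:2];t=np.radians(guess_deg);R=np.array([[np.cos(t),-np.sin(t)],[np.sin(t),np.cos(t)]])
        u,N=seg(c,*COL[k],proj(c,np.append(q+R@(a-q),.126)),12)
        if u is not None:A.append(a);B.append(atz(c,u,.126)[:2])
    A=np.array(A);B=np.array(B);ma,mb=A.mean(0),B.mean(0);H=(A-ma).T@(B-mb)
    th=np.arctan2(H[0,1]-H[1,0],H[0,0]+H[1,1]);R=np.array([[np.cos(th),-np.sin(th)],[np.sin(th),np.cos(th)]])
    cen=np.linalg.solve(np.eye(2)-R,mb-R@ma) if abs(th)>.1 else None
    res=(B-mb)-(A-ma)@R.T
    return np.degrees(th),cen,len(A),abs(res).max(),np.linalg.norm(A-(cen if cen is not None else q),axis=1)
E
python3 -c "
from turn import *
print(turn(-35))"
```

```text
(np.float64(-37.258471893589906), array([0.5938854 , 0.06911788]), 3, np.float64(0.0021358514176099894), array([0.0877377 , 0.08631681, 0.08399556]))
```

Run:
```python
import numpy as np
ax=np.array([.594,.069]);p=np.array([.5459,.1397])
for k in range(1,10):
    a=np.radians(-2.5*k);R=np.array([[np.cos(a),-np.sin(a)],[np.sin(a),np.cos(a)]])
    print(2.5*k,((ax+R@(p-ax)-p)/.3).round(3),round(-2.5*k/180,3))
```

```text
2.5 [0.01  0.007] -0.014
5.0 [0.021 0.013] -0.028
7.5 [0.032 0.019] -0.042
10.0 [0.043 0.024] -0.056
12.5 [0.055 0.029] -0.069
15.0 [0.066 0.033] -0.083
17.5 [0.078 0.037] -0.097
20.0 [0.09  0.041] -0.111
22.5 [0.102 0.043] -0.125
```

>>> apply_moves:
  commands:
    - {"linear":[0.01,0.007,0],"rot":[0,0,-0.014],"grip":1}
    - {"linear":[0.021,0.013,0],"rot":[0,0,-0.028],"grip":1}
    - {"linear":[0.032,0.019,0],"rot":[0,0,-0.042],"grip":1}
    - {"linear":[0.043,0.024,0],"rot":[0,0,-0.056],"grip":1}
    - {"linear":[0.055,0.029,0],"rot":[0,0,-0.069],"grip":1}
    - {"linear":[0.066,0.033,0],"rot":[0,0,-0.083],"grip":1}
    - {"linear":[0.066,0.033,0],"rot":[0,0,-0.083],"grip":1}
    - {"linear":[0.066,0.033,0],"rot":[0,0,-0.083],"grip":1}

```text
time: 10.0
ee_pos: [0.5651, 0.15, 0.0911]
eef_rot: [0.069, 0.998, 0.002, 0.001]
ft_force: [-1.6, 4.1, 11.2]
width: 0.0005
```

Run:
```python
from turn import *
s=r.read_state();print(s["time"],s["ee_pos"],s["ft_force"])
c=r.camera("top");print(turn(-52,c))
s=r.camera("side");f=s["frame"][:,:,::-1]
print("side knob",seg(s,*COL["knob"],(288,155),25))
im=[cv2.resize(x,(400,400),interpolation=cv2.INTER_CUBIC) for x in (c["frame"][130:230,180:280,::-1],f[110:210,240:340])]
cv2.imwrite("pics/m2.png",cv2.LUT(np.hstack(im),(255*(np.arange(256)/255)**.6).astype(np.uint8)))
```

```text
10.0 [0.56509605 0.149977   0.09111462] [-1.55447349  4.11406972 11.16561418]
(np.float64(-47.257804544880564), array([0.59478738, 0.07160351]), 3, np.float64(0.0037942341781709125), array([0.08554527, 0.08647042, 0.0863519 ]))
side knob (array([277.375, 156.875]), 40)
```

View pics/m2.png

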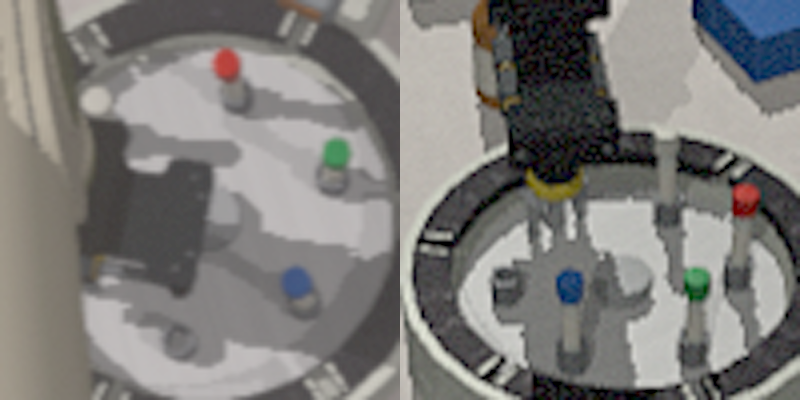

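The top and side views agree: the disc is at about −47°, the red cap is nearing the reader bracket, and the fingertip is still on the knob. About 12.7° to go.

>>> apply_moves:
  commands:
    - {"linear":[0.01,0.004,0],"rot":[0,0,-0.012],"grip":1}
    - {"linear":[0.02,0.007,0],"rot":[0,0,-0.024],"grip":1}
    - {"linear":[0.03,0.009,0],"rot":[0,0,-0.036],"grip":1}
    - {"linear":[0.04,0.011,0],"rot":[0,0,-0.048],"grip":1}
    - {"linear":[0.051,0.013,0],"rot":[0,0,-0.06],"grip":1}
    - {"linear":[0.061,0.015,0],"rot":[0,0,-0.07],"grip":1}
    - {"linear":[0.061,0.015,0],"rot":[0,0,-0.07],"grip":1}
    - {"linear":[0.061,0.015,0],"rot":[0,0,-0.07],"grip":1}

```text
time: 10.9
ee_pos: [0.5835, 0.1548, 0.0911]
eef_rot: [0.178, 0.984, 0.002, 0.001]
ft_force: [-1.2, 5.4, 10.4]
width: 0.0005
```

```bash
cat > chk.py <<'E'
from turn import *
s=r.read_state();print(s["time"],s["ee_pos"],s["ft_force"])
c=r.camera("top");print(turn(-59,c));cs=r.camera("side")
# both-camera fit of turn from caps: side baseline from start
S0={"red":(313.25,145.4),"green":(325.79,164.4),"blue":(307.44,179.92)}
ax=np.array([.595,.0705]);O=[]
rot=lambda a,t:ax+np.array([[np.cos(t),-np.sin(t)],[np.sin(t),np.cos(t)]])@(a-ax)
for cam,T in((c,C0),(cs,S0)):
    for k,u0 in T.items():
        a=atz(cam,u0,.126)[:2];u,N=seg(cam,*COL[k],proj(cam,np.append(rot(a,np.radians(-59)),.126)),12)
        if u is not None:O.append((cam,a,u,k))
f=lambda t:np.concatenate([proj(o[0],np.append(rot(o[1],t[0]),.126))-o[2] for o in O])
z=least_squares(f,[-1.03],loss="soft_l1");print("turn",np.degrees(z.x),f(z.x).round(1))
# slot alignment: green started in front of reader; where is red now vs green start
for cam,T,n in((c,C0,"top"),(cs,S0,"side")):
    u,N=seg(cam,*COL["red"],T["green"],16)
    if u is not None: d=atz(cam,u,.126)-atz(cam,T["green"],.126);print(n,"red-green0 mm",(d[:2]*1000).round(1))
E
python3 chk.py
```

```text
10.9 [0.58349837 0.15477014 0.09114932] [-1.19721449  5.38959376 10.38391472]
(np.float64(-59.280003201030866), array([0.59549785, 0.07093811]), 3, np.float64(0.0040708931819569555), array([0.08535983, 0.08555048, 0.08561114]))
turn [-59.37723122] [ 0.1  0.1  0.   1.4  0.7 -1.6  1.7  1.9 -0.1  0.6  3.3  0.2]
top red-green0 mm [0.8 0.8]
side red-green0 mm [2.8 9.7]
```

>>> apply_moves:
  commands:
    - {"linear":[0,0,0.01],"rot":[0,0,0],"grip":1}
    - {"linear":[0,0,0.02],"rot":[0,0,0],"grip":1}
    - {"linear":[0,0,0.025],"rot":[0,0,0],"grip":1}
    - {"linear":[0,0,0.025],"rot":[0,0,0],"grip":1}

```text
time: 11.4
ee_pos: [0.5831, 0.1547, 0.0984]
eef_rot: [0.178, 0.984, 0.002, 0.001]
ft_force: [-0.5, 4.7, 7.5]
width: 0.0006
```

The knob is following the finger up past the unlock depth (7.5 N), so it is in the notch. I'll release it fully and lift clear.

>>> apply_moves:
  commands:
    - {"linear":[0,0,0.01],"rot":[0,0,0],"grip":1}
    - {"linear":[0,0,0.02],"rot":[0,0,0],"grip":1}
    - {"linear":[0,0,0.03],"rot":[0,0,0],"grip":1}
    - {"linear":[0,0,0.05],"rot":[0,0,0],"grip":1}
    - {"linear":[0,0,0.1],"rot":[0,0,0],"grip":1}
    - {"linear":[0,0,0.2],"rot":[0,0,0],"grip":1}
    - {"linear":[0,0,0.3],"rot":[0,0,0],"grip":1}
    - {"linear":[-0.1,0,0.35],"rot":[0,0,0],"grip":1}
    - {"linear":[-0.2,0,0.35],"rot":[0,0,0],"grip":1}
    - {"linear":[-0.3,0,0.35],"rot":[0,0,0],"grip":1}
    - {"linear":[-0.35,0,0.35],"rot":[0,0,0],"grip":1}
    - {"linear":[-0.35,0,0.35],"rot":[0,0,0],"grip":1}
    - {"linear":[-0.35,0,0.35],"rot":[0,0,0],"grip":1}

```text
time: 12.7
ee_pos: [0.4776, 0.1518, 0.2026]
eef_rot: [0.178, 0.984, 0.0, 0.0]
ft_force: [0.2, -0.3, 0.2]
width: 0.0003
```

```bash
python3 chk.py
python3 - <<'E'
from h import *
im=[]
for n in("top","side"):
    c=r.camera(n);f=c["frame"][:,:,::-1]
    k=np.array([.5835,.1547,.120]);print(n,"knob",seg(c,*COL["knob"],proj(c,k),20),"up:",proj(c,k),"down12:",proj(c,k-[0,0,.0125]))
    a,b=proj(c,np.array([.595,.07,.1])).astype(int);im.append(cv2.resize(f[b-60:b+60,a-60:a+60],(400,400),interpolation=cv2.INTER_CUBIC))
cv2.imwrite("pics/end.png",cv2.LUT(np.hstack(im),(255*(np.arange(256)/255)**.6).astype(np.uint8)))
E
```

```text
12.7 [0.47759491 0.15181587 0.20262384] [ 0.24616104 -0.28289671  0.16553577]
(np.float64(-57.95227518414841), array([0.59498288, 0.07318313]), 3, np.float64(0.0028661243388748165), array([0.08447543, 0.0869516 , 0.08789914]))
turn [-59.04561043] [ 0.3 -0.7  1.5  0.9 -0.1 -1.6  2.2  0.9  0.4  1.1  2.8  0.1]
top red-green0 mm [-1.3  1.7]
side red-green0 mm [0.4 6.4]
top knob (array([194.36231884, 184.46376812]), 69) up: [195.38534585 181.58486492] down12: [196.16593906 182.79849616]
side knob (array([283.72916667, 149.47916667]), 48) up: [283.58375661 145.77233253] down12: [283.62590816 149.09349816]
```

View pics/end.png

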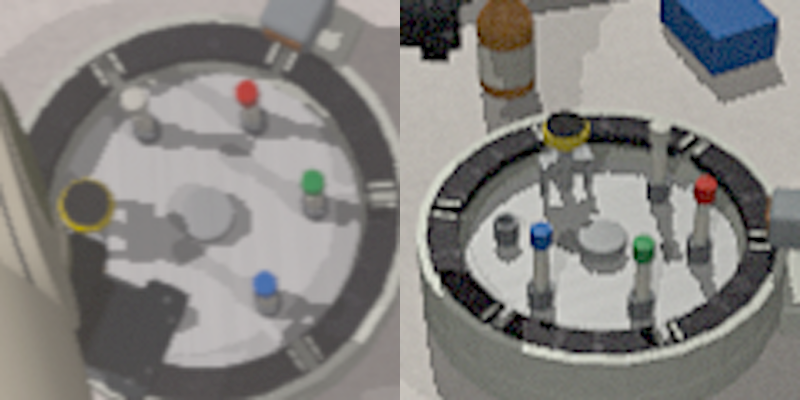

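```bash
python3 -c "
from bench import r
print(r.close_job())"
```

```text
the job is handed in; nothing more can be done
None
```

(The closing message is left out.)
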